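# Set the stage clamp, then swing the contact lever on the mask aligner

### The arm

A 6-joint arm with a two-finger parallel gripper is mounted at the origin on the work surface. World frame = base frame: x ahead of the robot, y to its left, z up, the work surface at z = 0. Lengths are in m, angles in rad, forces in N, time in s.
With the tool pointing down it reaches from about 0.35 to 0.725 m from the base axis. Payload 6 kg.
Tool frame: the origin (TCP) lies midway between the tips of the shut fingers; the grasp point (between the pads) lies 19 mm behind it; z points along the fingers, y is the line along which they close (so a half turn about z gives the same grasp; the last joint's range is limited). The gripper opens to 85 mm and grips with 20 to 120 N. Pads are 22 mm wide; open, the fingers measure 114 mm over their backs; the gripper's body (76 mm by 85 mm) begins 54 mm behind the grasp point. The pads swing forward as they close: fully open they stand 13 mm farther back than shut.
Start: joints at [1.632, 0.04, 0.085, 0, -1.615, -0.334], TCP at [0.162, 0.578, 0.231] pointing down, gripper open.
Joint ranges: [-2.56, 2.56], [-1.29, 2.01], [-1.08, 1.49], [-3.29, 1.98], [-2.81, -0.18], [-2.99, 2.99]. Speed limits (rad/s): [2.57, 2.57, 3.01, 3.14, 3.14, 3.14].

### API

Orientations are given as a unit quaternion [w, x, y, z].
In Python, from station import env, cams, probe_bus gives the robot as it stands (env), with the cameras (cams) and the readings (probe_bus).
- The arm moves only by the tool jog_arm, called after "Call:" by a JSON object that holds its "method" and its "body". Schema: {"type":"object","properties":{"plan":{"type":"array","items":{"type":"array","prefixItems":[{"type":"array","items":{"type":"number"},"minItems":3,"maxItems":3},{"type":"array","items":{"type":"number"},"minItems":3,"maxItems":3},{"type":"number"}],"minItems":3,"maxItems":3},"minItems":1,"maxItems":5},"clamp_n":{"type":"number"},"only":{"type":"string"},"quiet":{"type":"boolean"},"lines":{"type":"string"}},"required":["plan"],"additionalProperties":false}. plan is a list of rows, 1 to 5 of them, each written [[rx, ry, rz], [dx, dy, dz], opening]: a rotation vector rx, ry, rz in parts of the range, where 1.0 means pi rad, then dx, dy, dz in shares of 0.8 m (1.0 is 0.8 m), then the opening from 0.0 (shut) to 1.0 (fully open); each row is the pose to reach, as a shift and turn from the pose commanded when the call began, along the tool's axes at that moment; what a row does not reach only later rows make up. A row lasts 1/10 s, in which the tool goes at most 0.05 m and 0.15 rad, less where a joint would pass 70% of its speed; a pose out of reach is approached as far as the arm can. The fingers move at their own pace and stop on an object; clamp_n is the grip in N (left out, the last holds). Time passes only in rows, so rows that do not move let the fingers close. The tool returns the time, the measured TCP pose, the force, the opening and the grip force at its end. only (a regular expression) keeps the lines of the reply that match it, lines (a string "A,B") keeps lines A to B, and quiet returns only ok. A shift or turn number past 1, either way, is cut back to 1. Input that does not fit is refused with a message, and nothing moves.
- probe_bus.sense(): the state, without advancing time (a new reading comes with each control period).
- cams.get_image(name): name is "scene" or "top"; returns (picture, depth): 400x640x3 uint8, red, green, blue; 400x640 float32, m along the optical axis (not along the pixel's ray), 0 where there is no reading.
- cams.camera_info(name): a dict with "mtx" (3x3 intrinsics, pixels), "R" (3x3) and "t" (3): a world point X has camera coordinates R X + t. Camera axes: x right, y down, z forward; pixel columns grow to the right and rows downward; lengths in m; the calibration is good to about 2 mm. A picture is of the moment at which its call begins. camera_info takes no time and is no camera call.
- env.close_job(): hands the job in; it is judged then, once.
The state is a dict: "time": time; "joint_pos": joint angles; "joint_vel": joint speeds; "joint_efforts": joint torques, N m; "tool_pos": TCP position; "tool_rot": TCP orientation; "contact_force": force on the tool from outside, world axes, zero at the start; "wrist_torque": the same for the moment, N m; "width": opening from 0.0 (shut) to 1.0 (fully open); "finger_force": force on a finger pad.
Only numpy, scipy, OpenCV 4.12 (cv2) and the standard library are available. Lean on these libraries where they do the work, as an engineer would, in place of code of your own. Each camera call takes 0.05 s, during which the arm holds its last target. There are 200 camera calls.

### The job

Bring the aligner stage into contact: swing the clamp lever (round grip) clockwise until you feel it come up against its end stop, and only then swing the interlocked contact lever (square grip) clockwise fully home to its own end stop. Work gently: never force a lever against a stop or a block with more than about 25 N at its grip. Leave both levers where they end and do not disturb the things lying around.

Things in the scene. Friction and masses are not known exactly. Their poses are not given: they have to be found in the camera images.
- block: fixed lever block: cream box 190 x 310 x 50 mm, aluminium top; origin under its centre, z up, -x side faces the robot at yaw 0, +y to the robot's left. A low round black stage (240 mm across, top 50 mm high, centre 225 mm along +x) is fixed to it. Crank levers on top: clamp axis at y = +60 mm, contact axis at y = -60 mm
- clamp_axis (a point): point on the clamp lever's vertical axis, fixed in the block, 90 mm above the table
- contact_axis (a point): point on the contact lever's vertical axis, fixed in the block, 90 mm above the table
- clamp_grip (a point): clamp lever: crank with a dark steel arm (16 mm wide, 10 mm thick, top 68 mm above the table) from its axis to an upright round black grip, 18 mm diameter, 68 to 112 mm above the table, centre line 85 mm from the axis. This point: middle of the grip, 90 mm above the table
- contact_grip (a point): contact lever: the same crank with an upright square black grip, 18 x 18 mm (one pair of sides along the arm), 68 to 112 mm above the table, centre line 85 mm from the axis. This point: middle of the grip, 90 mm above the table
- clamp_lever (a joint): clamp lever angle, rad; 0 = arm along the block's -x, grows clockwise seen from above (towards block +y). Starts at 0 to 0.2. Its end stop lies anywhere from 0.9 to 1.5, different each time (hidden cam): find it by feel. Friction 1 to 3 N at the grip; the springy stop adds about 3.5 N per mm beyond first touch. Stays where it is left
- contact_lever (a joint): contact lever angle, rad; 0 = arm along the block's -y, grows clockwise seen from above (towards block -x). Starts at 0 to 0.25. Blocked at about 0.35 until the clamp lever is within about 0.06 of its stop; then turns (friction 2 to 5 N at the grip) to a springy stop at 1.45 (3.5 N per mm) and stays, trapping the clamp lever
- objective: bystander: black microscope objective standing upright, 34 mm diameter, 55 mm high, origin under its centre
- wafer_case: bystander: round white wafer case lying flat, 116 mm diameter, 22 mm high, origin under its centre
- driver: bystander: screwdriver lying on the table, about 200 mm long, along its own x

How it is judged:
On the way, in this order (a step that is already met when the one before it is completed fails the run):
1. the clamp lever is swung up towards its end stop while the contact lever is still blocked (value of joint clamp_lever above 0.82 rad and value of joint contact_lever below 0.5 rad), for 0.2 s.
2. the contact lever is fully home (value of joint contact_lever above 1.36 rad), for 0.2 s.
At the end, for the whole second after the job is handed in: the clamp lever is set (beyond 0.82 rad, and near enough to its end stop that the interlock let the contact lever pass), the contact lever is home (beyond 1.36 rad, its stop is at 1.45), and both are at rest (value of joint clamp_lever above 0.82 rad and value of joint contact_lever above 1.36 rad and velocity of joint contact_lever between -0.05 and 0.05 rad/s and velocity of joint clamp_lever between -0.05 and 0.05 rad/s); the robot touches nothing.
It fails at once if the clamp lever is forced: its hidden end stop, 40 mm from the axis, takes more than 60 N (about 28 N at the grip) (contact force between clamp_lever and block above 60 N).
It fails at once if the contact lever is forced against its end stop or the interlock: more than 43 N there (about 28 N at the grip) (contact force between contact_lever and block above 43 N).
It fails at once if the microscope objective is shifted or knocked over (distance of objective from where it was at the start of the episode above 0.02 m or angle between objective's own z axis and vertical above 0.3 rad).
It fails at once if the wafer case is shifted (distance of wafer_case from where it was at the start of the episode above 0.02 m).
It fails at once if the screwdriver is shifted (distance of driver from where it was at the start of the episode above 0.03 m).
It also fails if it takes over 70 s, if anything falls off the work surface, if the arm or the gripper's body presses on something with over 40 N, if the wrist force passes 120 N, or if a joint passes its speed limit or range.

## Working session

There is one attempt and no reset: what is moved stays moved. The work goes in short steps, Python scripts to look and compute and a tool call to move; the robot and the scene stay as the last step left them, time stands still between calls to the robot, and variables do not carry over. Pictures are saved under pics/ and viewed, at most 10 in all, crops included, and the job is handed in when it is done.

```bash
ls; mkdir -p pics; python3 - <<'E'
from station import env, cams, probe_bus
import cv2,numpy as np
for n in("scene","top"):
    p,d=cams.get_image(n); cv2.imwrite(f"pics/{n}0.png",p[:,:,::-1]); np.savez(f"pics/{n}0.npz",p=p,d=d)
    c=cams.camera_info(n); print(n,np.round(c["mtx"],1).tolist(),np.round(-c["R"].T@c["t"],3),np.round(c["R"],2).tolist())
s=probe_bus.sense();print(s["time"],s["tool_pos"],s["tool_rot"],s["width"])
E
```

```text
pics
station.py
scene [[464.7, 0.0, 316.1], [0.0, 464.7, 197.9], [0.0, 0.0, 1.0]] [ 1.324 -0.339  0.912] [[0.37, 0.93, -0.0], [0.64, -0.26, -0.72], [-0.67, 0.27, -0.69]]
top [[504.2, 0.0, 322.1], [0.0, 504.2, 198.9], [0.0, 0.0, 1.0]] [0.427 0.015 1.389] [[0.01, -1.0, 0.01], [-1.0, -0.01, -0.07], [0.07, -0.01, -1.0]]
0.1 [0.16148265 0.57755433 0.23034631] [ 8.23386429e-04  9.90713919e-01 -1.35960478e-01 -4.30729646e-05] 0.9993425026005833
```

View pics/top0.png

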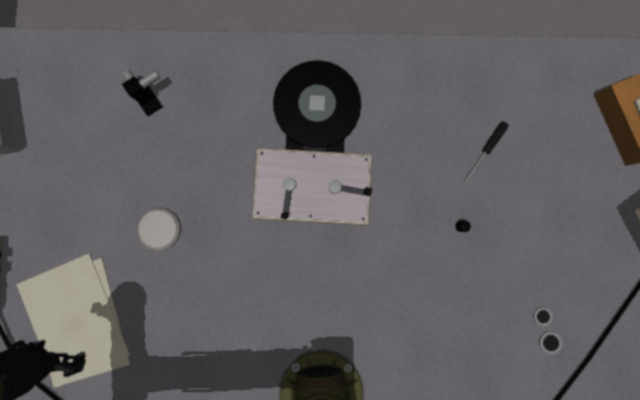

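View pics/scene0.png

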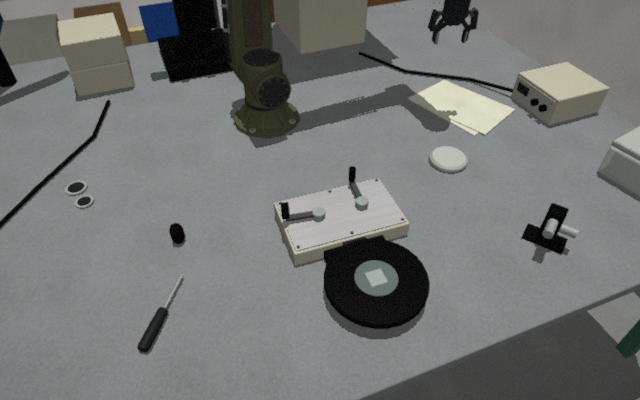

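The top view shows the block with corners near (257,150), (371,155), (368,224) and (253,217). The clamp axis is at (290,184) with its round grip at (285,215). The contact axis is at (335,187) with its square grip at (368,191). The objective (463,226), driver (487,150) and wafer case (159,229) are all clear of the block. The scene view agrees, with the clamp grip at (352,175) and the contact grip at (285,211).

```bash
cat > h.py <<'E'
from station import env, cams, probe_bus
import cv2,numpy as np
def ray(n,u,v):
    c=cams.camera_info(n);C=-c["R"].T@c["t"];d=c["R"].T@np.linalg.inv(c["mtx"])@[u,v,1];return C,d
def onz(n,u,v,z):
    C,d=ray(n,u,v);return C+d*(z-C[2])/d[2]
def tri(a,b):
    A=0;B=0
    for C,d in(ray("top",*a),ray("scene",*b)):
        d=d/np.linalg.norm(d);P=np.eye(3)-np.outer(d,d);A=A+P;B=B+P@C
    return np.linalg.solve(A,B)
def blob(p,roi,thr):
    x0,y0,x1,y1=roi;m=(p[y0:y1,x0:x1].max(2)<thr).astype(np.uint8)
    k,l,s,c=cv2.connectedComponentsWithStats(m);i=1+s[1:,4].argmax();return c[i]+[x0,y0],s[i]
E
python3 - <<'E'
from h import *
t=np.load("pics/top0.npz")["p"];s=np.load("pics/scene0.npz")["p"]
m=cv2.inRange(cv2.cvtColor(t,cv2.COLOR_RGB2GRAY),140,255);m[:,:245]=0;m[:,380:]=0;m[:145]=0;m[230:]=0
c=max(cv2.findContours(cv2.morphologyEx(m,cv2.MORPH_CLOSE,np.ones((9,9))),0,2)[0],key=cv2.contourArea)
w=np.array([onz("top",*q[0],.05)[:2] for q in c])
r=cv2.minAreaRect((w*1000).astype(np.float32));print("rect",r)
for nm,a,b in(("clamp",(275,203,298,222),(342,163,362,185)),("contact",(358,180,380,202),(276,198,296,224))):
    A,sa=blob(t,a,45);B,sb=blob(s,b,45);print(nm,A,sa,B,sb,tri(A,B).round(4),onz("top",*A,.1).round(4))
print("hubs",onz("top",290,184.5,.07),onz("top",335,187.5,.07))
print("gray",[cv2.cvtColor(t,cv2.COLOR_RGB2GRAY)[y,x] for x,y in((275,160),(350,210),(200,200))])
print(s[160:186:3,352].tolist())
for i,img,(x,y) in((0,t,(245,140)),(1,s,(265,150))):
    cv2.imwrite(f"pics/crop{i}.png",cv2.resize(img[y:y+95,x:x+135,::-1],None,fx=5,fy=5,interpolation=0))
E
```

```text
rect ((550.63916015625, 32.468841552734375), (303.3702392578125, 181.57655334472656), 87.47309112548828)
clamp [284.70967742 214.5483871 ] [ 7  9  6  6 31] [351.52325581 174.6744186 ] [ 7  4  6 18 86] [0.4731 0.101  0.0871] [0.4726 0.0999 0.1   ]
contact [367.04444444 191.04444444] [ 5  8  8  7 45] [284.81553398 211.08737864] [  5   5   8  18 103] [ 0.537  -0.1114  0.0868] [ 0.5359 -0.1102  0.1   ]
hubs [0.55268696 0.08948218 0.07      ] [ 0.54650108 -0.02877465  0.07      ]
gray [np.uint8(149), np.uint8(149), np.uint8(99)]
[[137, 139, 138], [134, 137, 138], [83, 84, 83], [22, 22, 23], [3, 6, 4], [0, 0, 0], [18, 12, 13], [24, 23, 24], [74, 77, 77]]
```

View pics/crop0.png

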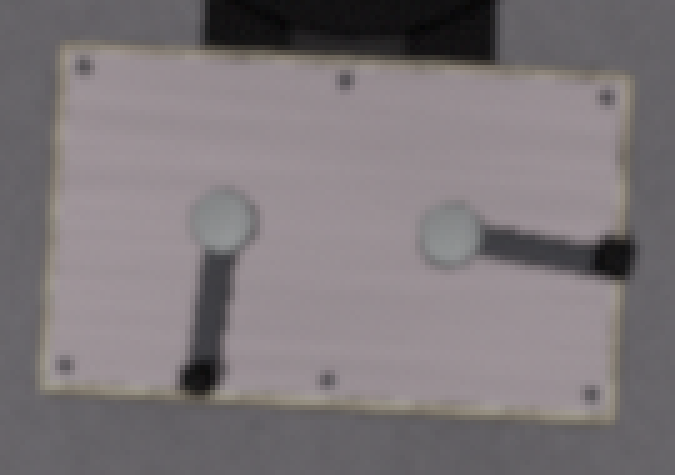

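The crop confirms both levers start near zero: hubs at crop (222,219) and (450,234), grips at (199,377) and (613,258). My plan is to cage each grip loosely between the fingers, closing along the tangent, and then follow its arc. First I move to a point above the clamp grip.

The manual's scale: shifts go in shares of 0.8 m and turns go in shares of pi rad. Converting my numbers, 0.18 m / 0.8 = 0.225, 0.16 m / 0.8 = 0.2.

```bash
cat >> h.py <<'E'
def state():
    s=probe_bus.sense();w,x,y,z=s["tool_rot"];h=np.arctan2(2*(x*y+w*z),1-2*(y*y+z*z));return s,h
def go(p,head):
    s,h=state();d=np.array(p)-s["tool_pos"];c,n=np.cos(h),np.sin(h)
    print("t",s["time"],"pos",s["tool_pos"].round(4),"head",round(h,3),"F",s["contact_force"].round(1))
    print("rz %.3f dx %.4f dy %.4f dz %.4f"%(h-head,c*d[0]+n*d[1],n*d[0]-c*d[1],-d[2]))
# block: yaw, axes
AC=np.array([.5528,.091]);AK=np.array([.5472,-.029]);YAW=-.046
def clamp(th,r=.085): a=th-YAW;return AC+r*np.array([-np.cos(a),np.sin(a)]),-a
def contact(th,r=.085): a=-np.pi/2+YAW-th;return AK+r*np.array([np.cos(a),np.sin(a)]),a
def gc(th,z=.080,r=.085): p,h=clamp(th,r);go([*p,z],h)
def gk(th,z=.080,r=.085): p,h=contact(th,r);go([*p,z],h)
E
```

Call:
{"method": "jog_arm", "body": {"plan": [[[0,0,0],[0.045,0.04,0],0.5],[[0,0,0],[0.09,0.08,0],0.5],[[0,0,0],[0.135,0.12,0],0.5],[[0,0,0],[0.18,0.16,0],0.5],[[0,0,0],[0.225,0.2,0],0.5]]}}

```text
time: 0.6
tool_pos: [0.2924, 0.3734, 0.231]
tool_rot: [0.0, 0.991, -0.136, -0.0]
contact_force: [1.2, 0.1, 1.6]
width: 0.499
finger_force: 0.0
```

Call:
{"method": "jog_arm", "body": {"plan": [[[0,0,0],[0.045,0.04,0],0.5],[[0,0,0],[0.09,0.08,0],0.5],[[0,0,0],[0.135,0.12,0],0.5],[[0,0,0],[0.18,0.16,0],0.5],[[0,0,0],[0.225,0.2,0],0.5]]}}

```text
time: 1.1
tool_pos: [0.4226, 0.1708, 0.2312]
tool_rot: [-0.0, 0.991, -0.136, 0.0]
contact_force: [1.4, 0.6, 0.0]
width: 0.503
finger_force: 0.0
```

```bash
python3 - <<'E'
from h import *
print(clamp(.07),contact(.08));gc(.07,.13)
E
```

```text
(array([0.46837124, 0.1008379 ]), -0.116) (array([ 0.53651832, -0.11332616]), -1.6967963267948967)
t 1.1 pos [0.4226 0.1708 0.2312] head -0.272 F [1.4 0.6 0. ]
rz -0.156 dx 0.0629 dy 0.0551 dz 0.1012
```

To row units: 0.1 m / 0.8 = 0.125, 0.064 m / 0.8 = 0.08, -0.156 rad / 3.1416 = -0.0497.

Call:
{"method": "jog_arm", "body": {"plan": [[[0,0,-0.0255],[0.04,0.035,0],0.5],[[0,0,-0.0497],[0.08,0.0688,0],0.5],[[0,0,-0.0497],[0.08,0.0688,0.0625],0.5],[[0,0,-0.0497],[0.08,0.0688,0.125],0.5],[[0,0,-0.0497],[0.08,0.0688,0.125],0.5]]}}

```text
time: 1.6
tool_pos: [0.4647, 0.1003, 0.123]
tool_rot: [0.003, 0.998, -0.059, -0.007]
contact_force: [-0.1, 0.0, -1.2]
width: 0.506
finger_force: 0.0
```

```bash
python3 - <<'E'
from h import *
gc(.07,.08)
p,d=cams.get_image("scene");cv2.imwrite("pics/s1.png",cv2.resize(p[80:280,210:450,::-1],None,fx=3,fy=3))
E
```

```text
t 1.6 pos [0.4647 0.1003 0.123 ] head -0.118 F [-0.1  0.  -1.2]
rz -0.002 dx 0.0036 dy -0.0010 dz 0.0430
```

View pics/s1.png

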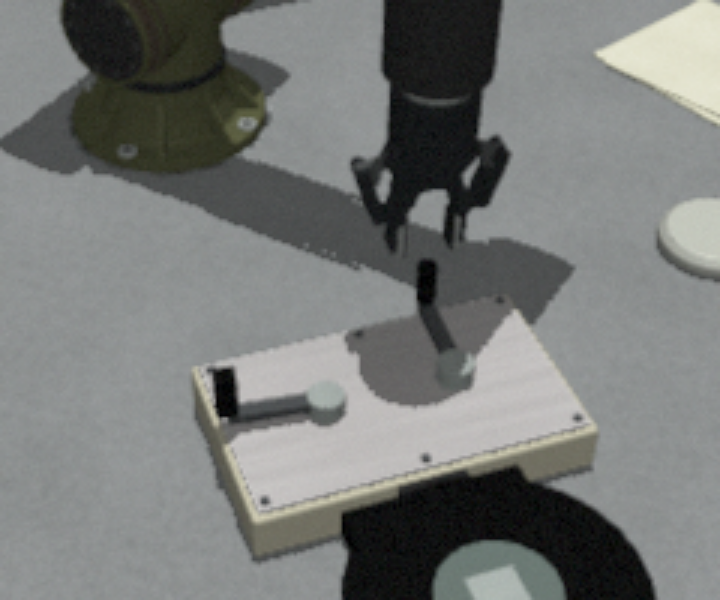

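The fingers, at crop (397,240) and (455,235), straddle the clamp grip at (427,285). Next I descend and narrow the cage.

To row units: 0.042 m / 0.8 = 0.0525, 0.02 m / 0.8 = 0.025.

Call:
{"method": "jog_arm", "body": {"plan": [[[0,0,0],[0.005,0,0.025],0.5],[[0,0,0],[0.005,0,0.0525],0.5],[[0,0,0],[0.005,0,0.0525],0.5],[[0,0,0],[0.005,0,0.0525],0.33],[[0,0,0],[0.005,0,0.0525],0.33]]}}

```text
time: 2.15
tool_pos: [0.4742, 0.1027, 0.0924]
tool_rot: [-0.001, 0.998, -0.058, 0.002]
contact_force: [0.7, -0.7, -0.4]
width: 0.329
finger_force: 0.0
```

```bash
python3 - <<'E'
from h import *
gc(.3)
E
```

```text
t 2.15 pos [0.4742 0.1027 0.0924] head -0.116 F [ 0.7 -0.7 -0.4]
rz 0.230 dx -0.0033 dy -0.0169 dz 0.0124
```

To row units: -0.017 m / 0.8 = -0.0213, -0.012 m / 0.8 = -0.015, 0.08 rad / 3.1416 = 0.0255.

Call:
{"method": "jog_arm", "body": {"plan": [[[0,0,0],[-0.005,0,0.015],0.33],[[0,0,0.0255],[-0.005,-0.0075,0.015],0.33],[[0,0,0.0509],[-0.005,-0.015,0.015],0.33],[[0,0,0.0732],[-0.0044,-0.0213,0.015],0.33],[[0,0,0.0732],[-0.0044,-0.0213,0.015],0.33]]}}

```text
time: 2.65
tool_pos: [0.4712, 0.1195, 0.0771]
tool_rot: [0.0, 0.985, -0.173, -0.0]
contact_force: [0.5, -0.1, -0.5]
width: 0.329
finger_force: 0.0
```

```bash
python3 - <<'E'
from h import *
gc(.3);gc(.5);gc(.75)
E
```

```text
t 2.65 pos [0.4712 0.1195 0.0771] head -0.347 F [ 0.5 -0.1 -0.5]
rz -0.001 dx 0.0015 dy -0.0009 dz -0.0029
t 2.65 pos [0.4712 0.1195 0.0771] head -0.347 F [ 0.5 -0.1 -0.5]
rz 0.199 dx 0.0031 dy -0.0178 dz -0.0029
t 2.65 pos [0.4712 0.1195 0.0771] head -0.347 F [ 0.5 -0.1 -0.5]
rz 0.449 dx 0.0099 dy -0.0379 dz -0.0029
```

To row units: -0.038 m / 0.8 = -0.0475, -0.029 m / 0.8 = -0.0363, 0.45 rad / 3.1416 = 0.1432.

Call:
{"method": "jog_arm", "body": {"plan": [[[0,0,0.0318],[0.0013,-0.0113,-0.0038],0.33],[[0,0,0.0637],[0.0038,-0.0225,-0.0038],0.33],[[0,0,0.105],[0.0075,-0.0363,-0.0038],0.33],[[0,0,0.1432],[0.0125,-0.0475,-0.0038],0.33],[[0,0,0.1432],[0.0125,-0.0475,-0.0038],0.33]]}}

```text
time: 3.15
tool_pos: [0.4938, 0.152, 0.0801]
tool_rot: [0.0, 0.922, -0.387, -0.0]
contact_force: [-0.2, 0.2, 0.5]
width: 0.332
finger_force: 0.0
```

```bash
python3 - <<'E'
from h import *
gc(.85)
p,d=cams.get_image("scene");cv2.imwrite("pics/s2.png",cv2.resize(p[80:280,210:450,::-1],None,fx=3,fy=3))
E
```

```text
t 3.15 pos [0.4938 0.152  0.0801] head -0.796 F [-0.2  0.2  0.5]
rz 0.100 dx 0.0003 dy -0.0079 dz 0.0001
```

View pics/s2.png

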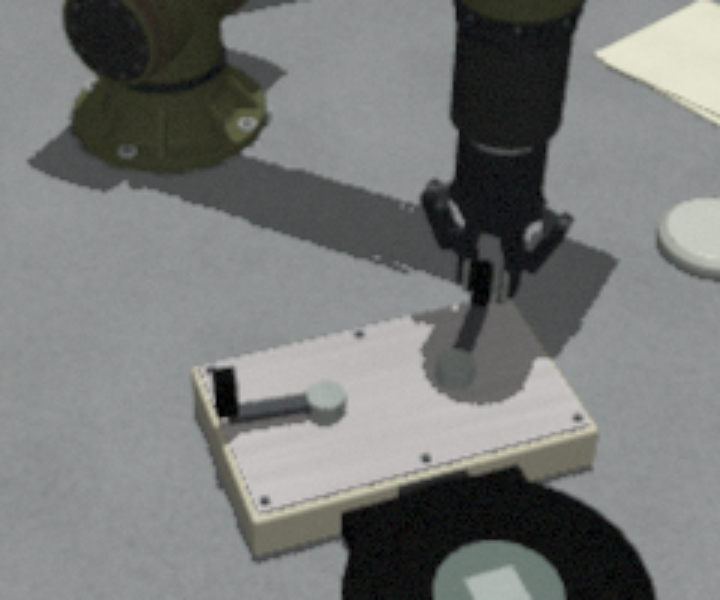

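The grip at crop (480,283) is inside the cage and moving with it. I continue to just before the earliest possible stop, then take small steps and check the force after each.

To row units: -0.0152 m / 0.8 = -0.019, -0.01 m / 0.8 = -0.0125, 0.18 rad / 3.1416 = 0.0573.

Call:
{"method": "jog_arm", "body": {"plan": [[[0,0,0.0191],[0,-0.0063,0],0.33],[[0,0,0.0382],[0.0006,-0.0125,0],0.33],[[0,0,0.0573],[0.0018,-0.019,0],0.33],[[0,0,0.0573],[0.0018,-0.019,0],0.33]]}}

```text
time: 3.6
tool_pos: [0.5055, 0.1611, 0.0803]
tool_rot: [-0.0, 0.884, -0.468, 0.0]
contact_force: [0.0, 0.0, -0.2]
width: 0.33
finger_force: 0.0
```

```bash
python3 - <<'E'
from h import *
gc(.93)
E
```

```text
t 3.6 pos [0.5055 0.1611 0.0803] head -0.974 F [ 0.   0.  -0.2]
rz 0.002 dx -0.0004 dy 0.0001 dz 0.0003
```

Call:
{"method": "jog_arm", "body": {"plan": [[[0,0,0.0095],[0,-0.0033,0],0.33],[[0,0,0.0191],[0.0003,-0.0064,0],0.33],[[0,0,0.0191],[0.0003,-0.0064,0],0.33]]}}

```text
time: 3.9
tool_pos: [0.5099, 0.164, 0.0803]
tool_rot: [-0.0, 0.869, -0.496, -0.0]
contact_force: [-1.4, -0.3, 0.2]
width: 0.328
finger_force: 0.7
```

To row units: -0.0051 m / 0.8 = -0.0064, -0.0026 m / 0.8 = -0.0033, 0.06 rad / 3.1416 = 0.0191.

Call:
{"method": "jog_arm", "body": {"plan": [[[0,0,0.0095],[0,-0.0033,0],0.33],[[0,0,0.0191],[0.0003,-0.0064,0],0.33],[[0,0,0.0191],[0.0003,-0.0064,0],0.33]]}}

```text
time: 4.2
tool_pos: [0.5148, 0.1665, 0.0803]
tool_rot: [-0.0, 0.853, -0.522, 0.0]
contact_force: [-2.0, -0.9, -0.7]
width: 0.33
finger_force: 0.3
```

To row units: -0.0051 m / 0.8 = -0.0064, -0.0026 m / 0.8 = -0.0033, 0.06 rad / 3.1416 = 0.0191.

Call:
{"method": "jog_arm", "body": {"plan": [[[0,0,0.0095],[0,-0.0033,0],0.33],[[0,0,0.0191],[0.0003,-0.0064,0],0.33],[[0,0,0.0191],[0.0003,-0.0064,0],0.33]]}}

```text
time: 4.5
tool_pos: [0.5186, 0.1683, 0.0802]
tool_rot: [0.001, 0.837, -0.548, -0.0]
contact_force: [-6.1, 0.5, 3.4]
width: 0.33
finger_force: 2.8
```

```bash
python3 - <<'E'
from h import *
gc(1.11);s,_=state();print(s["finger_force"],s["width"])
E
```

```text
t 4.5 pos [0.5186 0.1683 0.0802] head -1.159 F [-6.1  0.5  3.4]
rz -0.003 dx -0.0005 dy -0.0002 dz 0.0002
2.777484431862831 0.3298007277333499
```

Force is rising, so I switch to 1.5 mm steps.

To row units: -0.0015 m / 0.8 = -0.0019, 0.018 rad / 3.1416 = 0.0057.

Call:
{"method": "jog_arm", "body": {"plan": [[[0,0,0.0032],[0,-0.0019,0],0.33],[[0,0,0.0057],[0,-0.0019,0],0.33]]}}

```text
time: 4.7
tool_pos: [0.5194, 0.1686, 0.0802]
tool_rot: [0.001, 0.832, -0.555, -0.001]
contact_force: [-8.9, -1.4, 3.5]
width: 0.332
finger_force: 4.3
```

To row units: -0.0015 m / 0.8 = -0.0019, 0.018 rad / 3.1416 = 0.0057.

Call:
{"method": "jog_arm", "body": {"plan": [[[0,0,0.0032],[0,-0.0019,0],0.33],[[0,0,0.0057],[0,-0.0019,0],0.33]]}}

```text
time: 4.9
tool_pos: [0.5203, 0.1689, 0.0802]
tool_rot: [0.002, 0.827, -0.562, -0.001]
contact_force: [-11.2, -2.5, 5.0]
width: 0.328
finger_force: 5.6
```

To row units: -0.0015 m / 0.8 = -0.0019, 0.018 rad / 3.1416 = 0.0057.

Call:
{"method": "jog_arm", "body": {"plan": [[[0,0,0.0032],[0,-0.0019,0],0.33],[[0,0,0.0057],[0,-0.0019,0],0.33],[[0,0,0.0057],[0,-0.0019,0],0.33]]}}

```text
time: 5.2
tool_pos: [0.5211, 0.1692, 0.0801]
tool_rot: [0.003, 0.822, -0.57, -0.001]
contact_force: [-14.6, -2.2, 7.5]
width: 0.328
finger_force: 6.9
```

Call:
{"method": "jog_arm", "body": {"plan": [[[0,0,0],[0,0.005,0],0.33],[[0,0,0],[0,0.0106,0],0.4],[[0,0,0],[0,0.0106,0],0.5],[[0,0,0],[0,0.0106,-0.05],0.5],[[0,0,0],[0,0.0106,-0.0938],0.5]]}}

```text
time: 5.7
tool_pos: [0.5154, 0.1671, 0.1562]
tool_rot: [0.0, 0.822, -0.569, 0.0]
contact_force: [1.2, 1.0, 1.7]
width: 0.503
finger_force: 0.0
```

```bash
python3 - <<'E'
from h import *
gk(.08,.135);print(contact(.08))
E
```

```text
t 5.7 pos [0.5154 0.1671 0.1562] head -1.211 F [1.2 1.  1.7]
rz 0.486 dx 0.2699 dy 0.0789 dz 0.0212
(array([ 0.53651832, -0.11332616]), -1.6967963267948967)
```

The force climbed steadily to about 15 N, which is the springy stop, and I released without incident. Now I move to the contact grip.

To row units: 0.225 m / 0.8 = 0.2813, 0.18 m / 0.8 = 0.225, 0.486 rad / 3.1416 = 0.1547.

Call:
{"method": "jog_arm", "body": {"plan": [[[0,0,0.0318],[0.0563,0.0163,0],0.5],[[0,0,0.0637],[0.1125,0.0325,0],0.5],[[0,0,0.0955],[0.1688,0.0488,0],0.5],[[0,0,0.1273],[0.225,0.0663,0],0.5],[[0,0,0.1547],[0.2813,0.0825,0],0.5]]}}

```text
time: 6.2
tool_pos: [0.5332, -0.0684, 0.1559]
tool_rot: [0.001, -0.66, 0.752, -0.001]
contact_force: [1.0, 1.0, 0.4]
width: 0.5
finger_force: 0.0
```

Call:
{"method": "jog_arm", "body": {"plan": [[[0,0,0],[0.0269,0.04,0],0.5],[[0,0,0],[0.0269,0.04,0],0.5]]}}

```text
time: 6.4
tool_pos: [0.4967, -0.0864, 0.1552]
tool_rot: [-0.0, -0.66, 0.752, -0.0]
contact_force: [-0.5, -0.1, 0.6]
width: 0.501
finger_force: 0.0
```

```bash
python3 - <<'E'
from h import *
gk(.08,.135)
p,d=cams.get_image("scene");cv2.imwrite("pics/s3.png",cv2.resize(p[80:280,210:450,::-1],None,fx=3,fy=3))
E
```

```text
t 6.4 pos [ 0.4967 -0.0864  0.1552] head -1.701 F [-0.5 -0.1  0.6]
rz -0.004 dx 0.0215 dy -0.0429 dz 0.0202
```

View pics/s3.png

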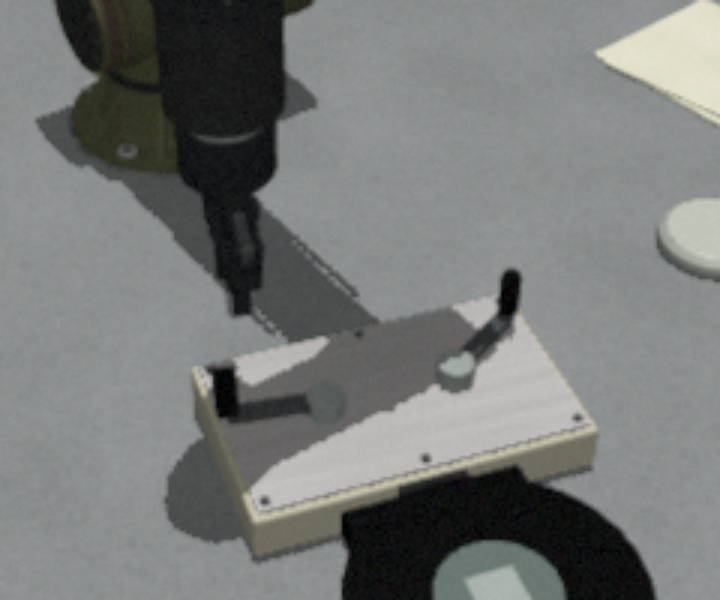

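The clamp lever is swung, with its grip now at crop (510,292). The gripper is 45 mm short of the contact grip at (223,390), because the last move was typed in the wrong axes. I'll correct that and descend.

To row units: -0.043 m / 0.8 = -0.0538, 0.0215 m / 0.8 = 0.0269.

Call:
{"method": "jog_arm", "body": {"plan": [[[0,0,0],[0.0269,-0.0538,0],0.5],[[0,0,0],[0.0269,-0.0538,0],0.5],[[0,0,0],[0.0269,-0.0538,0.025],0.5],[[0,0,0],[0.0269,-0.0538,0.025],0.5]]}}

```text
time: 6.85
tool_pos: [0.5377, -0.1099, 0.1326]
tool_rot: [-0.001, -0.661, 0.75, 0.001]
contact_force: [-0.6, -0.4, 0.2]
width: 0.502
finger_force: 0.0
```

```bash
python3 - <<'E'
from h import *
gk(.08,.08)
p,d=cams.get_image("scene");cv2.imwrite("pics/s4.png",cv2.resize(p[80:280,210:450,::-1],None,fx=3,fy=3))
E
```

```text
t 6.85 pos [ 0.5377 -0.1099  0.1326] head -1.697 F [-0.6 -0.4  0.2]
rz 0.000 dx 0.0036 dy 0.0008 dz 0.0526
```

View pics/s4.png

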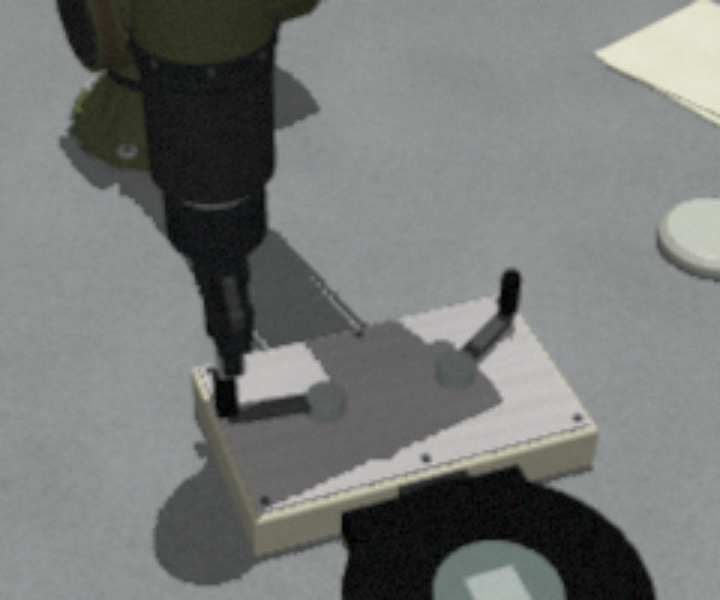

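The fingers sit directly over the contact grip at crop (225,390). I descend and narrow the cage.

To row units: 0.052 m / 0.8 = 0.065, 0.002 m / 0.8 = 0.0025.

Call:
{"method": "jog_arm", "body": {"plan": [[[0,0,0],[0.0025,0,0.025],0.5],[[0,0,0],[0.0025,0,0.05],0.5],[[0,0,0],[0.0025,0,0.065],0.5],[[0,0,0],[0.0025,0,0.065],0.34],[[0,0,0],[0.0025,0,0.065],0.34]]}}

```text
time: 7.4
tool_pos: [0.5385, -0.1126, 0.0846]
tool_rot: [0.0, -0.661, 0.75, -0.001]
contact_force: [0.0, -0.3, 0.6]
width: 0.337
finger_force: 0.0
```

```bash
python3 - <<'E'
from h import *
gk(.3)
E
```

```text
t 7.4 pos [ 0.5385 -0.1126  0.0846] head -1.696 F [ 0.  -0.3  0.6]
rz 0.221 dx -0.0011 dy 0.0205 dz 0.0046
```

To row units: 0.0205 m / 0.8 = 0.0256, 0.0135 m / 0.8 = 0.0169, 0.221 rad / 3.1416 = 0.0703.

Call:
{"method": "jog_arm", "body": {"plan": [[[0,0,0.0223],[0,0.0088,0.005],0.34],[[0,0,0.0446],[0,0.0169,0.005],0.34],[[0,0,0.0703],[-0.0013,0.0256,0.005],0.34],[[0,0,0.0703],[-0.0013,0.0256,0.005],0.34]]}}

```text
time: 7.8
tool_pos: [0.5184, -0.1089, 0.0813]
tool_rot: [0.001, -0.574, 0.819, -0.001]
contact_force: [0.2, -0.3, 0.4]
width: 0.339
finger_force: 0.0
```

Call:
{"method": "jog_arm", "body": {"plan": [[[0,0,0.0191],[-0.0003,0.0064,0],0.34],[[0,0,0.0318],[-0.0005,0.0106,0],0.34],[[0,0,0.0318],[-0.0005,0.0106,0],0.34]]}}

```text
time: 8.1
tool_pos: [0.5109, -0.1057, 0.081]
tool_rot: [0.001, -0.534, 0.846, -0.001]
contact_force: [1.3, -0.7, 1.0]
width: 0.343
finger_force: 0.7
```

```bash
python3 - <<'E'
from h import *
gk(.47)
E
```

```text
t 8.1 pos [ 0.5109 -0.1057  0.081 ] head -2.016 F [ 1.3 -0.7  1. ]
rz 0.071 dx -0.0001 dy 0.0063 dz 0.0010
```

To row units: 0.006 m / 0.8 = 0.0075, 0.003 m / 0.8 = 0.0038, 0.07 rad / 3.1416 = 0.0223.

Call:
{"method": "jog_arm", "body": {"plan": [[[0,0,0.0111],[0,0.0038,0],0.34],[[0,0,0.0223],[-0.0003,0.0075,0],0.34],[[0,0,0.0223],[-0.0003,0.0075,0],0.34]]}}

```text
time: 8.4
tool_pos: [0.5055, -0.1031, 0.0806]
tool_rot: [0.001, -0.504, 0.864, -0.001]
contact_force: [2.2, -0.9, 1.4]
width: 0.34
finger_force: 1.1
```

To row units: 0.005 m / 0.8 = 0.0063, 0.0025 m / 0.8 = 0.0031, 0.06 rad / 3.1416 = 0.0191.

Call:
{"method": "jog_arm", "body": {"plan": [[[0,0,0.0095],[0,0.0031,0],0.34],[[0,0,0.0191],[-0.0003,0.0063,0],0.34],[[0,0,0.0191],[-0.0003,0.0063,0],0.34]]}}

```text
time: 8.7
tool_pos: [0.5009, -0.1006, 0.0801]
tool_rot: [0.0, -0.478, 0.879, -0.001]
contact_force: [2.0, -1.2, 1.0]
width: 0.342
finger_force: 1.1
```

To row units: 0.005 m / 0.8 = 0.0063, 0.0025 m / 0.8 = 0.0031, 0.06 rad / 3.1416 = 0.0191.

Call:
{"method": "jog_arm", "body": {"plan": [[[0,0,0.0095],[0,0.0031,0],0.34],[[0,0,0.0191],[-0.0003,0.0063,0],0.34],[[0,0,0.0191],[-0.0003,0.0063,0],0.34]]}}

```text
time: 9.0
tool_pos: [0.4966, -0.0977, 0.0798]
tool_rot: [0.0, -0.451, 0.893, -0.0]
contact_force: [1.8, -0.7, 1.8]
width: 0.341
finger_force: 1.1
```

```bash
python3 - <<'E'
from h import *
gk(.59);gk(.75);gk(.95)
E
```

```text
t 9.0 pos [ 0.4966 -0.0977  0.0798] head -2.206 F [ 1.8 -0.7  1.8]
rz 0.001 dx -0.0003 dy 0.0000 dz -0.0002
t 9.0 pos [ 0.4966 -0.0977  0.0798] head -2.206 F [ 1.8 -0.7  1.8]
rz 0.161 dx -0.0014 dy 0.0136 dz -0.0002
t 9.0 pos [ 0.4966 -0.0977  0.0798] head -2.206 F [ 1.8 -0.7  1.8]
rz 0.361 dx -0.0058 dy 0.0300 dz -0.0002
```

The interlock has released. I swing on towards about 1.3.

To row units: 0.03 m / 0.8 = 0.0375, 0.0227 m / 0.8 = 0.0284, 0.36 rad / 3.1416 = 0.1146.

Call:
{"method": "jog_arm", "body": {"plan": [[[0,0,0.0286],[-0.0006,0.0096,0],0.34],[[0,0,0.0573],[-0.0018,0.019,0],0.34],[[0,0,0.0859],[-0.0039,0.0284,0],0.34],[[0,0,0.1146],[-0.0069,0.0375,0],0.34],[[0,0,0.1146],[-0.0069,0.0375,0],0.34]]}}

```text
time: 9.5
tool_pos: [0.4748, -0.075, 0.0791]
tool_rot: [-0.001, -0.284, 0.959, 0.0]
contact_force: [0.1, 0.6, 0.2]
width: 0.34
finger_force: 0.0
```

```bash
python3 - <<'E'
from h import *
gk(.95);gk(1.3)
E
```

```text
t 9.5 pos [ 0.4748 -0.075   0.0791] head -2.566 F [0.1 0.6 0.2]
rz 0.001 dx -0.0007 dy -0.0008 dz -0.0009
t 9.5 pos [ 0.4748 -0.075   0.0791] head -2.566 F [0.1 0.6 0.2]
rz 0.351 dx -0.0059 dy 0.0284 dz -0.0009
```

To row units: 0.0284 m / 0.8 = 0.0355, 0.0217 m / 0.8 = 0.0271, 0.35 rad / 3.1416 = 0.1114.

Call:
{"method": "jog_arm", "body": {"plan": [[[0,0,0.0286],[-0.001,0.0088,-0.0013],0.34],[[0,0,0.0573],[-0.0023,0.0181,-0.0013],0.34],[[0,0,0.0859],[-0.0044,0.0271,-0.0013],0.34],[[0,0,0.1114],[-0.0073,0.0355,-0.0013],0.34],[[0,0,0.1114],[-0.0073,0.0355,-0.0013],0.34]]}}

```text
time: 10.0
tool_pos: [0.4643, -0.0482, 0.0797]
tool_rot: [-0.001, -0.113, 0.994, -0.0]
contact_force: [0.1, 0.4, 0.1]
width: 0.339
finger_force: 0.0
```

```bash
python3 - <<'E'
from h import *
gk(1.3);gk(1.42)
E
```

```text
t 10.0 pos [ 0.4643 -0.0482  0.0797] head -2.915 F [0.1 0.4 0.1]
rz 0.002 dx -0.0001 dy 0.0002 dz -0.0003
t 10.0 pos [ 0.4643 -0.0482  0.0797] head -2.915 F [0.1 0.4 0.1]
rz 0.122 dx -0.0008 dy 0.0104 dz -0.0003
```

To row units: 0.0103 m / 0.8 = 0.0129, 0.0052 m / 0.8 = 0.0065, 0.12 rad / 3.1416 = 0.0382.

Call:
{"method": "jog_arm", "body": {"plan": [[[0,0,0.0191],[-0.0003,0.0065,0],0.34],[[0,0,0.0382],[-0.0009,0.0129,0],0.34],[[0,0,0.0382],[-0.0009,0.0129,0],0.34]]}}

```text
time: 10.3
tool_pos: [0.4628, -0.0382, 0.0798]
tool_rot: [-0.001, -0.054, 0.999, -0.0]
contact_force: [-0.2, 0.4, -0.4]
width: 0.338
finger_force: 0.1
```

Call:
{"method": "jog_arm", "body": {"plan": [[[0,0,0.0095],[0,0.0031,0],0.34],[[0,0,0.0159],[0,0.005,0],0.34],[[0,0,0.0159],[0,0.005,0],0.34]]}}

```text
time: 10.6
tool_pos: [0.4626, -0.0344, 0.08]
tool_rot: [-0.0, -0.028, 1.0, -0.0]
contact_force: [-0.4, -3.1, -1.8]
width: 0.341
finger_force: 1.1
```

To row units: 0.003 m / 0.8 = 0.0038, 0.0015 m / 0.8 = 0.0019, 0.035 rad / 3.1416 = 0.0111.

Call:
{"method": "jog_arm", "body": {"plan": [[[0,0,0.0048],[0,0.0019,0],0.34],[[0,0,0.0111],[0,0.0038,0],0.34],[[0,0,0.0111],[0,0.0038,0],0.34]]}}

```text
time: 10.9
tool_pos: [0.4625, -0.031, 0.0802]
tool_rot: [-0.0, -0.009, 1.0, -0.0]
contact_force: [-0.4, -2.8, -2.1]
width: 0.341
finger_force: 1.1
```

To row units: 0.003 m / 0.8 = 0.0038, 0.0015 m / 0.8 = 0.0019, 0.03 rad / 3.1416 = 0.0095.

Call:
{"method": "jog_arm", "body": {"plan": [[[0,0,0.0048],[0,0.0019,0],0.34],[[0,0,0.0095],[0,0.0038,0],0.34],[[0,0,0.0095],[0,0.0038,0],0.34]]}}

```text
time: 11.2
tool_pos: [0.4624, -0.0282, 0.0802]
tool_rot: [-0.0, 0.006, 1.0, -0.0]
contact_force: [-0.5, -4.6, -2.5]
width: 0.343
finger_force: 2.1
```

To row units: 0.002 m / 0.8 = 0.0025, 0.001 m / 0.8 = 0.0013, 0.02 rad / 3.1416 = 0.0064.

Call:
{"method": "jog_arm", "body": {"plan": [[[0,0,0.0032],[0,0.0013,0],0.34],[[0,0,0.0064],[0,0.0025,0],0.34],[[0,0,0.0064],[0,0.0025,0],0.34]]}}

```text
time: 11.5
tool_pos: [0.4625, -0.0269, 0.0802]
tool_rot: [-0.0, 0.016, 1.0, -0.001]
contact_force: [0.7, -7.4, -3.3]
width: 0.34
finger_force: 3.7
```

To row units: 0.002 m / 0.8 = 0.0025, 0.001 m / 0.8 = 0.0013, 0.02 rad / 3.1416 = 0.0064.

Call:
{"method": "jog_arm", "body": {"plan": [[[0,0,0.0032],[0,0.0013,0],0.34],[[0,0,0.0064],[0,0.0025,0],0.34],[[0,0,0.0064],[0,0.0025,0],0.34]]}}

```text
time: 11.8
tool_pos: [0.4626, -0.0256, 0.0802]
tool_rot: [-0.0, 0.026, 1.0, -0.002]
contact_force: [2.0, -11.3, -4.6]
width: 0.337
finger_force: 5.3
```

The force rises linearly to 11 N, so the contact lever is at its end stop. I back off and lift.

To row units: -0.08 m / 0.8 = -0.1, -0.04 m / 0.8 = -0.05.

Call:
{"method": "jog_arm", "body": {"plan": [[[0,0,0],[0,-0.0063,0],0.34],[[0,0,0],[0,-0.0113,0],0.4],[[0,0,0],[0,-0.0113,0],0.5],[[0,0,0],[0,-0.0113,-0.05],0.5],[[0,0,0],[0,-0.0113,-0.1],0.5]]}}

```text
time: 12.3
tool_pos: [0.4617, -0.0329, 0.1608]
tool_rot: [-0.001, 0.025, 1.0, -0.0]
contact_force: [1.8, 0.2, 1.4]
width: 0.497
finger_force: 0.0
```

Call:
{"method": "jog_arm", "body": {"plan": [[[0,0,0],[0.0625,0,-0.025],0.5],[[0,0,0],[0.1125,0,-0.05],0.5],[[0,0,0],[0.1125,0,-0.05],0.5],[[0,0,0],[0.1125,0,-0.05],0.5]]}}

```text
time: 12.7
tool_pos: [0.3725, -0.0277, 0.2022]
tool_rot: [0.003, 0.025, 1.0, 0.002]
contact_force: [0.6, 1.1, -1.3]
width: 0.502
finger_force: 0.0
```

```bash
python3 - <<'E'
from h import *
p,d=cams.get_image("scene");cv2.imwrite("pics/s5.png",cv2.resize(p[80:280,210:450,::-1],None,fx=3,fy=3))
p,d=cams.get_image("top");cv2.imwrite("pics/t5.png",p[:,:,::-1])
E
```

```text
(no output)
```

View pics/s5.png

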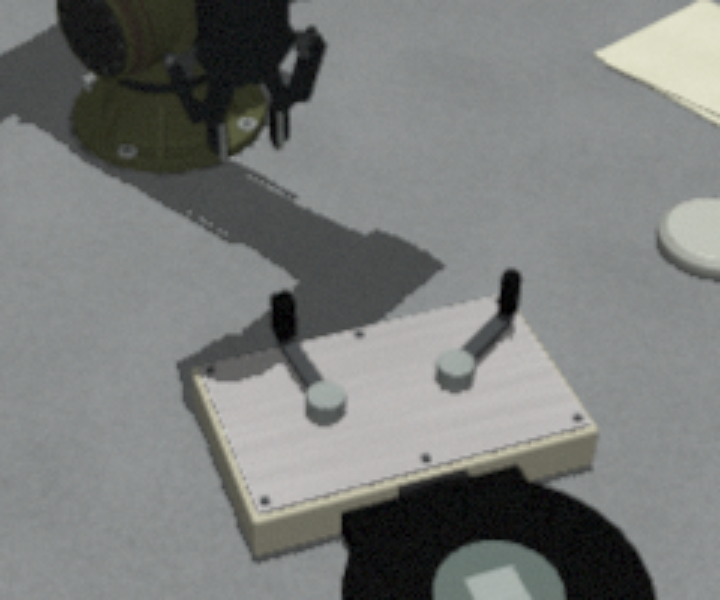

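View pics/t5.png

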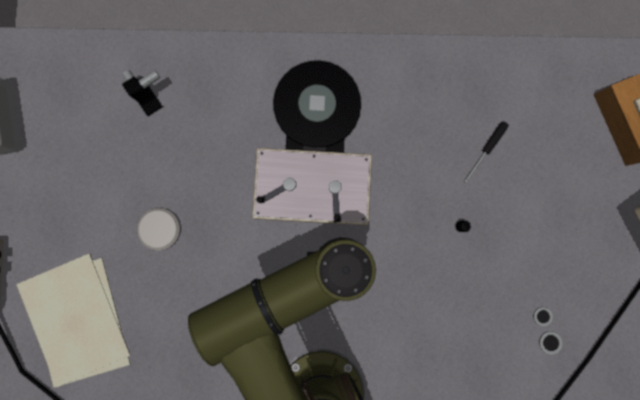

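Both levers stand at their ends: the clamp grip is at (261,199) and the contact grip at (337,218) in the top view. The bystanders are unmoved. One quick angle check before I hand in.

```bash
python3 - <<'E'
from h import *
t=cv2.imread("pics/t5.png");s,_=cams.get_image("scene")
for roi,rs,A in(((328,205,347,222),(295,172,313,193),AK),((252,190,270,208),(372,166,388,184),AC)):
    a,_=blob(t,roi,45);b,_=blob(s,rs,45);P=tri(a,b);v=P[:2]-A;h=np.arctan2(v[1],v[0])
    print(P.round(4),"r",np.linalg.norm(v).round(4),"contact th",((-np.pi/2+YAW-h)%6.283).round(3),"clamp th",((np.pi+YAW-h)%6.283).round(3))
E
```

```text
[ 0.4669 -0.0339  0.089 ] r 0.0805 contact th 1.464 clamp th 6.176
[0.5128 0.1635 0.0908] r 0.0828 contact th 2.591 clamp th 1.021
```

```bash
python3 -c "
from station import env, cams, probe_bus
print(env.close_job())"
```

```text
the job is handed in; nothing more can be done
None
```

The job is handed in (no verdict was returned): the clamp lever rests at about 1.02 rad after coming up against its stop at about 15 N, the contact lever is home at about 1.46 rad (11 N at its stop), the bystanders look unmoved, and the arm is clear.

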